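# Lock the bayonet cap on the spindle coolant tank

## Task

Close the coolant tank: take the aluminium cap with the black grip bar, set it into the filler neck with its two pins through the two notches, push it fully down against its spring and twist it clockwise (seen from above) about a quarter turn to the stop. Finish still holding it: keep your grip on the bar, with the cap pressed down flush on the neck and turned to the stop, so that I can slip the locking pin through the ears. Leave the other things on the bench where they are.

Things in the scene. Friction and masses are not known exactly. Their poses are not given: they have to be found in the camera images.
- cap_grip (a point): Centre of the grip bar (black) of the loose aluminium cap (100-180 g), standing upright on the bench. Bar 52 mm long (its x), 12 mm wide (y), 24 mm high, across the middle of a round cover 66 mm wide, 6 mm thick. Cover top 12 mm, cover underside 18 mm below this point. Flat ears at the bar's ends reach 45 mm from the axis. Half a turn makes no difference. On the bench this point is 48 mm up.
- cap_pins (a point): Point on the cap's axis level with its two steel bayonet pins, 29.5 mm below the bar's centre. Round pins 6 mm thick stick out along +x and -x, in line with the bar, to 26 mm from the axis, from a spigot that is 36 mm wide for 7 mm under the cover, then 28 mm wide.
- cap_foot (a point): Bottom of the cap at rest, 48 mm below the bar's centre: a rubber seal 34 mm wide, tapered to 29 mm, on which the cap stands. It is sprung and gives way upwards: 3 N at first, 11 N at the 9 mm of the cap fully home.
- neck_top (a point): Centre of the flat top of the steel filler neck on the fixed grey coolant tank (180 x 300 mm, 140 mm high), 168 mm above the bench. z up; x along the line through its two notches. Neck 68 mm wide, hole 40 mm wide. Home: cover flush on it, bar's centre 18 mm above this point. The seal meets its seat when the cover is still 9 mm above.
- neck_notch (a point): Middle of the neck's +x notch, 24.5 mm from the axis; the other is opposite. Notches are 11 mm wide, reach 29 mm from the axis, and pass the pins when the bar lies along the neck's x. Beside them the flange is 6 mm thick: the pins pass under it only with the cover under 2.5 mm above the neck, so press down while twisting.
- neck_stop (a point): Hole in one of the neck's two ears, which lies under an ear of the cap when that is turned to its stop: 80 degrees clockwise from above, starting from the notches (the other way is blocked). At the stop a cap that is let go springs up 5.5 mm and stays locked.
- pump_top (a point): Centre of the top of the blue pump motor (about 80 mm wide), 236 mm above the bench, on the same tank 172 mm from the neck: keep clear. A brass stub 42 mm high stands on the tank 111 mm from the neck.
- motor: Bystander: yellow and aluminium stepper motor standing shaft up, 56 x 56 mm, 78 mm high; origin at its underside.
- grease: Bystander: tin, 64 mm across, 62 mm high; origin at its underside.
- screw_lid: Bystander: plain round aluminium screw lid without a bar, 68 mm across, 17 mm high, lying flat; origin at its underside.
- lock_pin: Bystander: the small steel locking pin with a ring, 70 mm long, lying; the person will fit it later.
- wrench: Bystander: steel wrench, 190 mm long, lying along its x axis.
- screwdriver: Bystander: screwdriver, 200 mm long, lying along its x axis.
Mind the look-alikes: they are no part of the job. What is shaped like the part that bears cap_grip but blue or pink is not meant.

How it is judged:
By the outcome, as a careful person would: the job done as asked, in the order asked, and still so for the second after the job is handed in, while the arm keeps its last pose, push and grip.
It also fails if it takes over 51 s, if anything falls off the work surface, if the arm or the gripper's body presses on something with over 40 N, if the wrist force passes 120 N, or if a joint passes its speed limit or range.

## Robot

A 6-joint arm with a two-finger parallel gripper is mounted at the origin on the work surface. World frame = base frame: x ahead of the robot, y to its left, z up, the work surface at z = 0. Lengths are in m, angles in rad, forces in N, time in s.
With the tool pointing down it reaches from about 0.3 to 0.875 m from the base axis. Payload 6.4 kg.
Tool frame: the origin (TCP) lies between the finger pads; the fingertips stand 25 mm ahead of it and the grasp point (between the pads) lies 6 mm ahead of it; z points along the fingers, y is the line along which they close (so a half turn about z gives the same grasp; the last joint's range is limited). The gripper opens to 85 mm and grips with 20 to 120 N. Pads are 22 mm wide; open, the fingers measure 114 mm over their backs; the gripper's body (76 mm by 85 mm) begins 54 mm behind the grasp point. The pads swing forward as they close: fully open they stand 13 mm farther back than shut.
Start: joints at [1.12, 0.181, 1.607, -0, 1.354, -0.206], TCP at [0.139, 0.558, 0.234] pointing down, gripper open.
Joint ranges: [-2.99, 2.99], [-0.89, 2.07], [0.3, 2.58], [-1.14, 4.28], [0, 2.63], [-3.12, 3.12]. Speed limits (rad/s): [2.57, 2.57, 3.01, 3.14, 3.14, 3.14].

## Interface

Orientations are given as a unit quaternion [w, x, y, z].
In Python, from bench import ctrl gives the robot as it stands.
- The arm moves only by the tool servo_tool, never from a script. Its argument "series" is text: rows parted by semicolons, each of 7 numbers parted by spaces: the gripper command: -1 is fully open, 1 is shut, values between are in proportion, then the shift along the tool's x, y, z in m, then the turn, a rotation vector about the tool's x, y, z in degrees. A call has 1 to 12 rows; each row is the pose to reach, as a shift and turn from the pose commanded when the call began, along the tool's axes at that moment; what a row does not reach only later rows make up. A row lasts 1/12 s, in which the tool goes at most 41.7 mm and 7.16 degrees, less where a joint would pass 70% of its speed; a pose out of reach is approached as far as the arm can. A call with a gripper value outside its range is refused whole. The fingers move at their own pace and stop on an object; the grip force is fixed at half the most. Time passes only in rows, so rows that repeat a pose let the fingers close. It gives the time, the measured TCP pose, the force, the opening and the grip force at its end, in the units of the state.
- ctrl.get_obs(): the state, without advancing time (a new reading comes with each control period).
- ctrl.camera(name): name is "scene" or "side" or "wrist"; returns a dict with "img" (480x640x3 uint8, red, green, blue), "z_map" (480x640 float32, m along the optical axis (not along the pixel's ray), 0 where there is no reading), "fovy" (degrees; the focal length in pixels is half the picture's height over the tangent of half this angle, whatever the lens; pixels are square), "cx", "cy" (the principal point, pixels), "extrinsics" (4x4, takes a point from camera to world coordinates); the wrist camera has in their place "T_tool_cam" (4x4, takes a point from camera to tool coordinates, whose origin is the TCP and whose axes are the flange's). Camera axes: x right, y down, z forward; pixel columns grow to the right and rows downward; lengths in m; the calibration is good to about 2 mm. A picture is of the moment at which its call begins: read the wrist's pose just before it.
- ctrl.hand_in(): hands the job in; it is judged then, once.
The state is a dict: "time_s": time; "q": joint angles; "dq": joint speeds; "joint_efforts": joint torques, N m; "eef_pos": TCP position; "eef_rot": TCP orientation; "wrist_force": force on the tool from outside, world axes, zero at the start; "torque": the same for the moment, N m; "opening": opening from 0.0 (shut) to 1.0 (fully open); "grasp_force": force on a finger pad.
Only numpy, scipy, OpenCV 4.12 (cv2) and the standard library are available. Lean on these libraries where they do the work, as an engineer would, in place of code of your own. Each camera call takes 0.05 s, during which the arm holds its last target. There are 200 camera calls.

## Working session

There is one attempt and no reset: what is moved stays moved. The work goes in short steps, Python scripts to look and compute and a tool call to move; the robot and the scene stay as the last step left them, time stands still between calls to the robot, and variables do not carry over. Pictures are saved under pics/ and viewed, at most 10 in all, crops included, and the job is handed in when it is done.

Besides the shell and the picture viewer there is one more tool, called after "Call:" as name(argument=value, ...) on one line, values as JSON. servo_tool: Moves the arm, as the interface text tells. Its arguments: {"type":"object","properties":{"series":{"type":"string"}},"required":["series"]}

```bash
mkdir -p pics; cat > h.py <<'E'
import numpy as np,cv2
from scipy.spatial.transform import Rotation as R
from bench import ctrl
def tool():
    o=ctrl.get_obs();T=np.eye(4);q=o['eef_rot'];T[:3,:3]=R.from_quat([q[1],q[2],q[3],q[0]]).as_matrix();T[:3,3]=o['eef_pos'];return T
def cam(n):
    T=tool();c=ctrl.camera(n);c['E']=c['extrinsics'] if n!='wrist' else T@c['T_tool_cam']
    c['f']=240/np.tan(np.radians(c['fovy'])/2);return c
def ray(c,u,v,z):
    d=c['E'][:3,:3]@np.array([(u-c['cx'])/c['f'],(v-c['cy'])/c['f'],1]);o=c['E'][:3,3]
    return o+d*(z-o[2])/d[2]
def cloud(c):
    v,u=np.mgrid[:480,:640];z=c['z_map'];P=np.stack([(u-c['cx'])/c['f']*z,(v-c['cy'])/c['f']*z,z],-1)
    return P@c['E'][:3,:3].T+c['E'][:3,3]
def save(n,img,s=1):
    cv2.imwrite('pics/'+n,cv2.cvtColor(cv2.resize(img,None,fx=s,fy=s),cv2.COLOR_RGB2BGR))
E
python3 - <<'E'
from h import *
print({k:np.round(v,3) if k!='x' else 0 for k,v in ctrl.get_obs().items()})
for n in ['scene','side','wrist']:
    c=cam(n);save(n+'0.png',c['img']);np.savez(n+'0.npz',**{k:c[k] for k in['img','z_map','f','cx','cy','E']});print(n,c['f'],np.round(c['E'],3))
    if n=='wrist':print(np.round(c['T_tool_cam'],3))
E
```

```text
{'time_s': np.float64(0.0), 'q': array([ 1.12 ,  0.182,  1.608,  0.   ,  1.354, -0.206]), 'dq': array([ 0.002, -0.   , -0.001, -0.   ,  0.001,  0.   ]), 'joint_efforts': array([-1.0000e-03, -4.4488e+01, -3.5134e+01, -0.0000e+00,  9.0000e-03,
       -0.0000e+00]), 'eef_pos': array([0.139, 0.557, 0.233]), 'eef_rot': array([-0.   ,  0.122,  0.993, -0.001]), 'wrist_force': array([-0.478, -0.399, -0.082]), 'torque': array([-0.025, -0.005, -0.022]), 'grasp_force': np.float64(0.0), 'opening': np.float64(0.998)}
scene 621.1309780917799 [[-0.906  0.333 -0.26   0.763]
 [ 0.422  0.737 -0.528  0.648]
 [ 0.016 -0.588 -0.808  1.2  ]
 [ 0.     0.     0.     1.   ]]
side 586.1108011764103 [[ 0.884 -0.23   0.408 -0.069]
 [-0.468 -0.45   0.76  -0.959]
 [ 0.009 -0.863 -0.506  0.771]
 [ 0.     0.     0.     1.   ]]
wrist 359.550905330463 [[ 0.243  0.925  0.291  0.065]
 [ 0.97  -0.231 -0.075  0.578]
 [-0.002  0.3   -0.954  0.374]
 [ 0.     0.     0.     1.   ]]
[[-0.    -0.954 -0.301  0.077]
 [ 1.    -0.    -0.001  0.001]
 [ 0.001 -0.301  0.954 -0.141]
 [ 0.     0.     0.     1.   ]]
```

View pics/scene0.png

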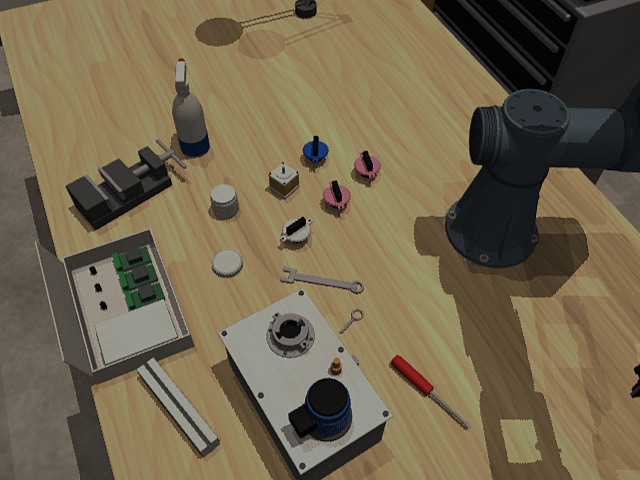

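View pics/side0.png

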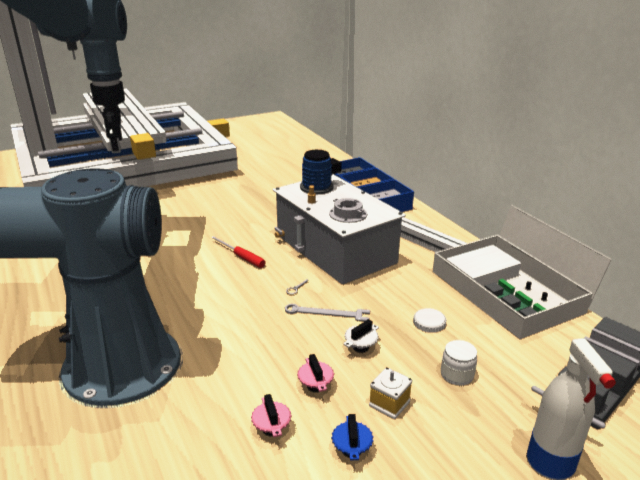

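Scene image: the silver cap with the black bar is at about (296,231). Things it could be taken for are the blue cap (316,150), pink caps (367,165) and (337,196), the plain screw lid (227,263) and the grease tin (224,201). By the description I choose (296,231). The neck is at (290,332).

```bash
python3 - <<'E'
from h import *
out=[]
for n,(cu,cv_),(nu,nv) in [('scene',(296,231),(290,332)),('side',(362,337),(349,208))]:
    c=dict(np.load(n+'0.npz'));P=cloud(c);g=c['img'].max(-1)
    # bar: dark & high
    W=np.zeros(g.shape,bool);W[cv_-30:cv_+30,cu-30:cu+30]=1
    m=W&(g<70)&(P[...,2]>.05)&(P[...,2]<.068)
    q=P[m];print(n,'bar',m.sum(),np.round(q.mean(0),4),np.round(np.median(q[:,2]),4))
    top=m&(P[...,2]>.056);v,u=np.nonzero(top);r=np.array([ray(c,a,b,.060)[:2] for a,b in zip(u,v)])
    (x,y),(w,h),a=cv2.minAreaRect(r.astype(np.float32)*1000);print('rect',x,y,w,h,a)
    w_,V=np.linalg.eigh(np.cov(r.T));print('axis deg',np.degrees(np.arctan2(V[1,1],V[0,1])),r.mean(0))
    W[:]=0;W[nv-35:nv+35,nu-35:nu+35]=1
    m=W&(abs(P[...,2]-.168)<.006);q=P[m];print('neck',m.sum(),np.median(q,0));
    (x,y),rad=cv2.minEnclosingCircle(q[:,:2].astype(np.float32));print(x,y,rad)
    s=[cv2.resize(c['img'][b-38:b+38,a-50:a+50],None,fx=4,fy=4,interpolation=cv2.INTER_CUBIC) for a,b in((cu,cv_),(nu,nv))]
    out.append(np.hstack(s))
save('crop1.png',np.vstack(out)[:600])
E
```

```text
scene bar 119 [ 0.4414 -0.1685  0.0569] 0.0567
rect 442.2594299316406 -167.9146728515625 52.44379425048828 12.72159194946289 19.70438575744629
axis deg -161.6062763003675 [ 0.44380824 -0.16776507]
neck 617 [0.58068907 0.13510379 0.16549665]
0.579742431640625 0.13065308332443237 0.0456230491399765
side bar 162 [ 0.4375 -0.1765  0.0585] 0.0599
rect 439.85137939453125 -174.94650268554688 53.30006790161133 15.221086502075195 17.107852935791016
axis deg -161.80762245817502 [ 0.43949643 -0.17473274]
neck 391 [0.57784638 0.13618441 0.16831387]
0.6020919680595398 0.1838456392288208 0.10138007253408432
```

View pics/crop1.png

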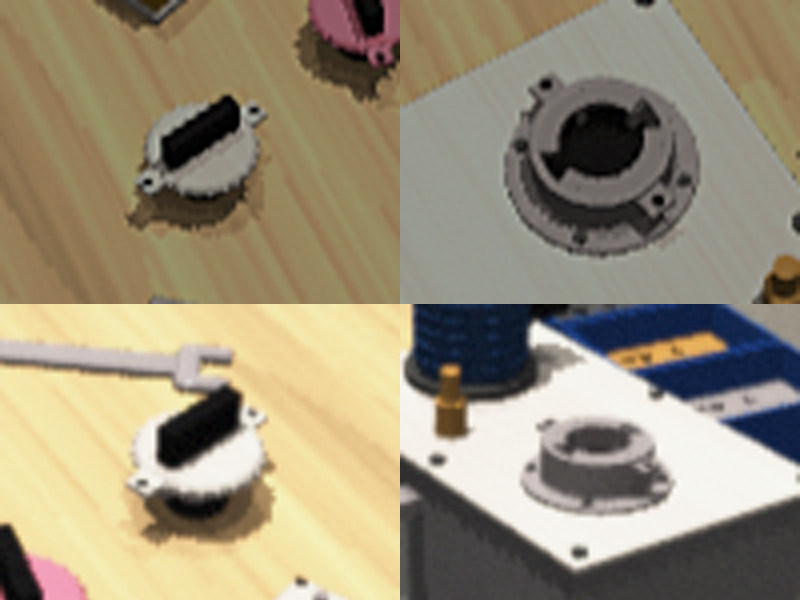

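The crop confirms the choice: a silver cap with a black bar and two ears, with the neck's notches at about scene (301,322) and (278,335).

```bash
cat >> h.py <<'E'
def rel(p,yaw):
    T=tool();y=np.radians(yaw);x=np.array([np.cos(y),np.sin(y),0]);z=np.array([0,0,-1.])
    G=np.stack([x,np.cross(z,x),z],1)
    print('shift mm',np.round(T[:3,:3].T@(np.array(p)-T[:3,3])*1000,1),'turn',np.round(np.degrees(R.from_matrix(T[:3,:3].T@G).as_rotvec()),2))
E
python3 - <<'E'
from h import *
c=dict(np.load('scene0.npz'));a=ray(c,300.75,322,.168);b=ray(c,278.25,334.75,.168)
print(a,b,(a+b)/2,np.degrees(np.arctan2(*(a-b)[1::-1])))
rel([.441,-.171,.20],198.3)
for n,u,v in[('pink',337,190),('motor',284,175),('pink2',367,160),('wrench',290,275),('grease',223,193)]:print(n,ray(c,u,v,.05))
E
```

```text
[0.55548068 0.12639399 0.168     ] [0.60390471 0.13352774 0.168     ] [0.57969269 0.12996086 0.168     ] -171.61954770932778
shift mm [-469.4 -633.6   33.9] turn [ -0.07  -0.04 -32.33]
pink [ 0.30647808 -0.22891281  0.05      ]
motor [ 0.40513055 -0.32675592  0.05      ]
pink2 [ 0.19418499 -0.28775673  0.05      ]
wrench [ 0.50657366 -0.04987425  0.05      ]
grease [ 0.56179833 -0.33329593  0.05      ]
```

Call:
servo_tool(series="-1 -0.02 -0.03 0 0 0 -2;-1 -0.04 -0.055 0 0 0 -3;-1 -0.065 -0.085 0 0 0 -5;-1 -0.09 -0.115 0 0 0 -6;-1 -0.11 -0.145 0 0 0 -8;-1 -0.135 -0.18 0 0 0 -9;-1 -0.16 -0.21 0 0 0 -11;-1 -0.18 -0.24 0 0 0 -12;-1 -0.2 -0.27 0 0 0 -13;-1 -0.22 -0.3 0 0 0 -14;-1 -0.235 -0.32 0 0 0 -16;-1 -0.235 -0.32 0 0 0 -16")

```text
time_s: 1.15
eef_pos: [0.2912, 0.1871, 0.234]
eef_rot: [0.001, -0.016, 1.0, -0.001]
wrist_force: [-0.6, 0.5, -0.5]
opening: 1.002
grasp_force: 0.0
```

```bash
python3 -c "
from h import *
print(ctrl.get_obs()['q']);rel([.441,-.171,.20],198.3)"
```

```text
[ 2.25520507e-01 -3.94748036e-01  2.12810959e+00 -1.68959647e-03
  1.40731564e+00 -1.37603057e+00]
shift mm [-138.6 -362.5   34.7] turn [ -0.09   0.06 -16.52]
```

Call:
servo_tool(series="-1 -0.01 -0.03 0 0 0 -2;-1 -0.02 -0.06 0.005 0 0 -3;-1 -0.035 -0.09 0.01 0 0 -5;-1 -0.045 -0.12 0.01 0 0 -6;-1 -0.06 -0.155 0.015 0 0 -8;-1 -0.075 -0.19 0.02 0 0 -9;-1 -0.085 -0.225 0.02 0 0 -11;-1 -0.1 -0.26 0.025 0 0 -12;-1 -0.115 -0.295 0.025 0 0 -14;-1 -0.125 -0.33 0.03 0 0 -15;-1 -0.139 -0.3625 0.035 0 0 -16.5;-1 -0.139 -0.3625 0.035 0 0 -16.5")

```text
time_s: 2.15
eef_pos: [0.4428, -0.1716, 0.1977]
eef_rot: [-0.0, -0.159, 0.987, -0.001]
wrist_force: [-1.3, -0.3, 1.0]
opening: 0.998
grasp_force: 0.0
```

```bash
cat > bar.py <<'E'
from h import *
c=cam('wrist');P=cloud(c);g=c['img'].max(-1)
m=((g<75)&(P[...,2]>.05)&(P[...,2]<.07)&(np.hypot(P[...,0]-.441,P[...,1]+.171)<.06)).astype(np.uint8)
v,u=np.nonzero(m);print(m.sum(),np.median(P[m>0][:,2]),u.mean(),v.mean())
r=np.array([ray(c,a,b,.060)[:2] for a,b in zip(u,v)])
print(cv2.minAreaRect(r.astype(np.float32)*1000),r.mean(0))
save('w1.png',c['img'])
E
python3 bar.py
```

```text
917 0.060771151528812406 311.06543075245366 222.3369683751363
((439.3155517578125, -171.00880432128906), (52.89213562011719, 11.902661323547363), 15.932145118713379) [ 0.43848079 -0.17134114]
```

View pics/w1.png

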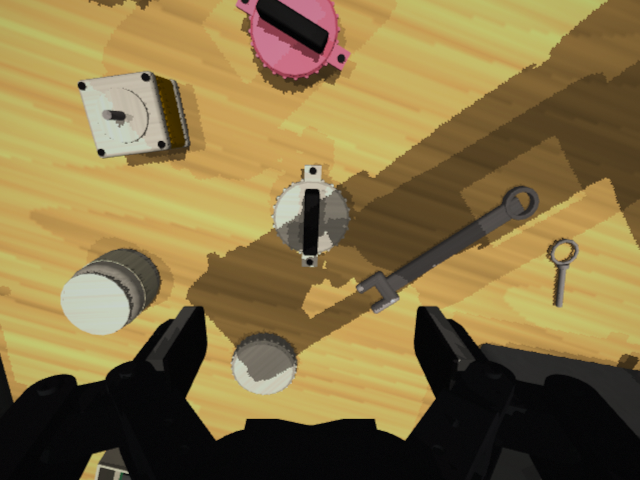

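The picture shows the silver cap at (311,222), with free room on both sides of its bar. I'm going down to grasp it.

```bash
python3 -c "
from h import *
rel([.4397,-.171,.0635],196.5)"
```

```text
shift mm [  2.3  -1.5 134.2] turn [ 0.09 -0.07  1.79]
```

Call:
servo_tool(series="-0.3 0.002 -0.0015 0.03 0 0 1.8;-0.2 0.0023 -0.0015 0.06 0 0 1.8;-0.1 0.0023 -0.0015 0.085 0 0 1.8;0 0.0023 -0.0015 0.105 0 0 1.8;0 0.0023 -0.0015 0.12 0 0 1.8;0 0.0023 -0.0015 0.13 0 0 1.8;0 0.0023 -0.0015 0.134 0 0 1.8;0 0.0023 -0.0015 0.134 0 0 1.8")

```text
time_s: 2.87
eef_pos: [0.4391, -0.1682, 0.0644]
eef_rot: [-0.001, -0.145, 0.989, 0.001]
wrist_force: [-0.2, -0.1, 0.0]
opening: 0.502
grasp_force: 0.0
```

Call:
servo_tool(series="1 0 0 0 0 0 0;1 0 0 0 0 0 0;1 0 0 0 0 0 0;1 0 0 0 0 0 0;1 0 0 0 0 0 0;1 0 0 0 0 0 0;1 0 0 0 0 0 0;1 0 0 0 0 0 0;1 0 0 0 0 0 0;1 0 0 0 0 0 0")

```text
time_s: 3.7
eef_pos: [0.4394, -0.1692, 0.0648]
eef_rot: [-0.0, -0.145, 0.989, 0.0]
wrist_force: [-0.3, 0.4, -0.7]
opening: 0.0
grasp_force: 0.0
```

```bash
python3 - <<'E'
from h import *
print(ctrl.get_obs()['opening'],ctrl.get_obs()['grasp_force'])
c=cam('wrist');s=cam('side')
save('w2.png',np.hstack([c['img'],cv2.resize(s['img'][260:420,280:440],(480,480))]),.7)
E
```

```text
6.734238746070395e-05 0.0
```

View pics/w2.png

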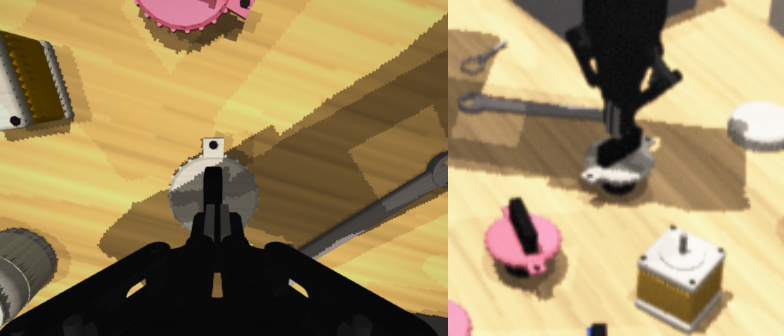

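```bash
python3 - <<'E'
from h import *
T=tool();print(T)
c=cam('wrist');s=cam('side')
for k in (c,s):
    P=cloud(k);Q=(P-T[:3,3])@T[:3,:3]
    d=(k['img'].max(-1)<75)&(np.abs(Q[...,0])<.06)&(np.abs(Q[...,1])<.06)&(Q[...,2]>-.03)&(Q[...,2]<.06)&(k['z_map']>0)
    q=Q[d]*1000
    for a in range(-30,40,6):
        w=q[(q[:,2]>=a)&(q[:,2]<a+6)]
        if len(w)>4:print(a,len(w),np.round(np.percentile(w[:,:2],[2,50,98],axis=0),0).tolist())
    print()
crop=lambda i,a,b,c_,d:cv2.resize(i[a:b,c_:d],(400,400),interpolation=cv2.INTER_CUBIC)
save('w3.png',np.hstack([crop(c['img'],180,380,200,400),crop(s['img'],300,360,335,395)]))
E
```

```text
[[-9.57960716e-01 -2.86899382e-01 -1.05147100e-04  4.39440353e-01]
 [-2.86899390e-01  9.57960717e-01  7.41908779e-05 -1.69180904e-01]
 [ 7.94414741e-05  1.01238585e-04 -9.99999992e-01  6.48411668e-02]
 [ 0.00000000e+00  0.00000000e+00  0.00000000e+00  1.00000000e+00]]
-30 612 [[6.0, -12.0], [10.0, 1.0], [11.0, 14.0]]
-24 561 [[5.0, -12.0], [7.0, 1.0], [11.0, 14.0]]
-18 496 [[6.0, -12.0], [8.0, 1.0], [11.0, 14.0]]
-12 425 [[6.0, -12.0], [7.0, 1.0], [11.0, 14.0]]
-6 177 [[6.0, -10.0], [10.0, 1.0], [11.0, 12.0]]
0 1112 [[5.0, -7.0], [16.0, -2.0], [25.0, 4.0]]
6 126 [[8.0, -7.0], [25.0, -1.0], [26.0, 4.0]]
12 100 [[24.0, -7.0], [25.0, -1.0], [26.0, 4.0]]
18 95 [[24.0, -7.0], [25.0, -2.0], [26.0, 4.0]]
24 623 [[-13.0, -23.0], [14.0, 7.0], [42.0, 28.0]]
30 60 [[0.0, -25.0], [24.0, 20.0], [30.0, 31.0]]

-30 38 [[-5.0, -15.0], [7.0, -7.0], [11.0, 10.0]]
-24 33 [[-6.0, -15.0], [6.0, -9.0], [11.0, 13.0]]
-18 30 [[-7.0, -15.0], [5.0, -8.0], [11.0, 13.0]]
-12 27 [[-6.0, -14.0], [6.0, -7.0], [12.0, 14.0]]
-6 9 [[-9.0, -11.0], [6.0, -6.0], [10.0, -1.0]]
0 75 [[-25.0, -11.0], [8.0, -6.0], [24.0, 1.0]]
6 57 [[-23.0, -11.0], [6.0, -8.0], [26.0, 1.0]]
12 53 [[-23.0, -12.0], [6.0, -9.0], [26.0, 1.0]]
18 44 [[-22.0, -11.0], [5.0, -8.0], [26.0, 1.0]]
24 13 [[-15.0, -9.0], [-5.0, -7.0], [23.0, 24.0]]
```

View pics/w3.png

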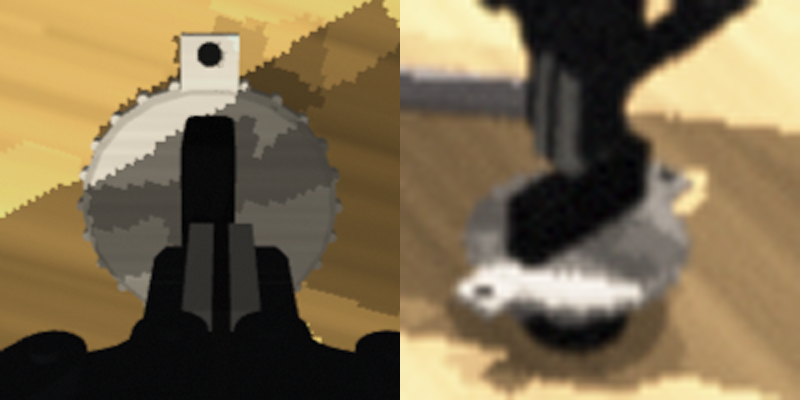

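The close view shows the shut fingers still above the bar: their tips end near the TCP level, not 25 mm ahead of it. I'll open, go about 26 mm lower and close again.

Call:
servo_tool(series="0 0 0 0 0 0 0;0 0 -0.001 0 0 0 0;0 0 -0.0015 0 0 0 0;0 0 -0.0015 0 0 0 0;0 0 -0.0015 0.006 0 0 0;0 0 -0.0015 0.013 0 0 0;0 0 -0.0015 0.02 0 0 0;0 0 -0.0015 0.026 0 0 0;0 0 -0.0015 0.026 0 0 0")

```text
time_s: 4.65
eef_pos: [0.439, -0.17, 0.0372]
eef_rot: [-0.001, -0.145, 0.989, 0.001]
wrist_force: [-0.4, 0.1, 0.5]
opening: 0.502
grasp_force: 0.0
```

Call:
servo_tool(series="1 0 0 0 0 0 0;1 0 0 0 0 0 0;1 0 0 0 0 0 0;1 0 0 0 0 0 0;1 0 0 0 0 0 0;1 0 0 0 0 0 0;1 0 0 0 0 0 0;1 0 0 0 0 0 0")

```text
time_s: 5.32
eef_pos: [0.4402, -0.1708, 0.0391]
eef_rot: [0.0, -0.145, 0.989, -0.0]
wrist_force: [0.7, -0.6, 1.5]
opening: 0.129
grasp_force: 61.7
```

```bash
python3 - <<'E'
from h import *
T=tool();print(T[:3,3])
c=cam('wrist');s=cam('side')
crop=lambda i,a,b,c_,d:cv2.resize(i[a:b,c_:d],(400,400),interpolation=cv2.INTER_CUBIC)
save('w4.png',np.hstack([crop(c['img'],180,380,200,400),crop(s['img'],300,360,335,395)]))
P=cloud(c);Q=(P-T[:3,3])@T[:3,:3]*1000
m=(abs(Q[...,0])<60)&(abs(Q[...,1])<60)
for a in range(-30,60,4):
    w=Q[m&(Q[...,2]>=a)&(Q[...,2]<a+4)]
    if len(w)>9:print(a,len(w),np.round(np.percentile(w[:,:2],[2,50,98],axis=0),0).tolist())
E
```

```text
[ 0.44016332 -0.17078431  0.03912859]
-30 428 [[-10.0, -17.0], [7.0, 7.0], [11.0, 20.0]]
-26 1092 [[-22.0, -16.0], [6.0, 1.0], [23.0, 19.0]]
-22 3262 [[-24.0, -13.0], [6.0, 1.0], [25.0, 16.0]]
-18 433 [[5.0, -17.0], [10.0, 1.0], [26.0, 20.0]]
-14 395 [[6.0, -17.0], [10.0, 1.0], [26.0, 20.0]]
-10 351 [[6.0, -16.0], [10.0, 1.0], [26.0, 19.0]]
-6 235 [[6.0, -15.0], [10.0, 1.0], [26.0, 17.0]]
-2 1573 [[-11.0, -29.0], [13.0, -10.0], [31.0, 29.0]]
2 7090 [[-13.0, -30.0], [16.0, 3.0], [43.0, 32.0]]
6 210 [[0.0, -32.0], [29.0, 4.0], [45.0, 34.0]]
34 10235 [[-40.0, -58.0], [32.0, -1.0], [59.0, 58.0]]
38 16575 [[-42.0, -58.0], [30.0, -4.0], [59.0, 59.0]]
```

View pics/w4.png

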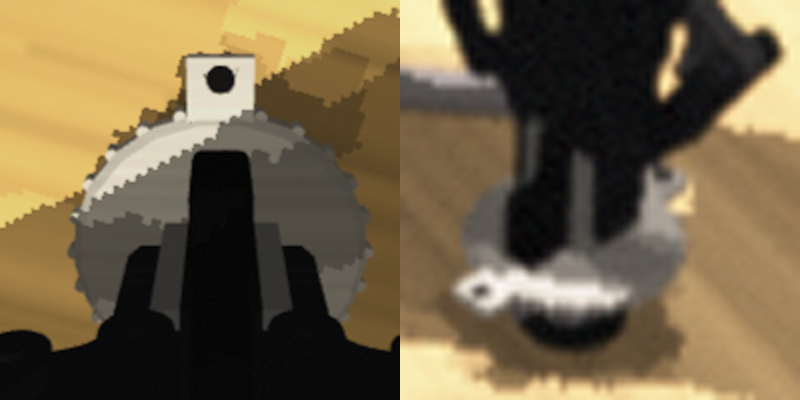

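Gripped: opening 0.129, 62 N, with the bar between the pads and the tips just above the cover. I lift and carry the cap to a pose offset from the neck, so the wrist camera can see the neck.

Call:
servo_tool(series="1 0 0 -0.01 0 0 0;1 0 0 -0.03 0 0 0;1 0 0 -0.06 0 0 0;1 0 0 -0.095 0 0 0;1 0 0 -0.13 0 0 0;1 0 0 -0.165 0 0 0;1 0 0 -0.2 0 0 0;1 0 0 -0.225 0 0 0;1 0 0 -0.24 0 0 0;1 0 0 -0.24 0 0 0")

```text
time_s: 6.25
eef_pos: [0.4413, -0.1715, 0.2833]
eef_rot: [0.003, -0.145, 0.989, -0.002]
wrist_force: [-0.1, -0.6, -0.3]
opening: 0.125
grasp_force: 61.3
```

```bash
python3 -c "
from h import *
print(ctrl.get_obs()['q']);rel([.65,.14,.28],188.4)"
```

```text
[-6.22149551e-01 -9.88705683e-02  1.79651490e+00  2.58946501e-05
  1.43693960e+00 -2.48412928e+00]
shift mm [-289.4  238.5    3.2] turn [-0.3   0.27  8.28]
```

Call:
servo_tool(series="1 -0.012 0.01 0 0 0 1;1 -0.035 0.029 0 0 0 2;1 -0.063 0.052 0 0 0 3;1 -0.092 0.076 0 0 0 4;1 -0.121 0.1 0 0 0 5;1 -0.15 0.124 0 0 0 6;1 -0.179 0.148 0 0 0 7;1 -0.208 0.172 0 0 0 8.3;1 -0.237 0.196 0.001 0 0 8.3;1 -0.263 0.217 0.002 0 0 8.3;1 -0.282 0.233 0.003 0 0 8.3;1 -0.29 0.239 0.003 0 0 8.3")

```text
time_s: 7.25
eef_pos: [0.6489, 0.1448, 0.2729]
eef_rot: [-0.002, -0.074, 0.997, 0.001]
wrist_force: [0.7, -0.9, -2.1]
opening: 0.127
grasp_force: 61.3
```

Call:
servo_tool(series="1 0 0 0 0 0 0;1 0 0 0 0 0 0;1 0 0 0 0 0 0")

```text
time_s: 7.5
eef_pos: [0.6483, 0.1404, 0.275]
eef_rot: [-0.001, -0.073, 0.997, -0.0]
wrist_force: [0.2, 0.4, -1.7]
opening: 0.127
grasp_force: 61.3
```

```bash
python3 - <<'E'
from h import *
T=tool();c=cam('wrist');np.savez('wn.npz',T=T,**{k:c[k] for k in['img','z_map','f','cx','cy','E']})
P=cloud(c);z=P[...,2];save('w5.png',c['img'],1.2)
m=(abs(z-.168)<.004)&(np.hypot(P[...,0]-.58,P[...,1]-.131)<.05)
q=P[m];print(m.sum(),np.median(q,0),T[:3,3])
# circle fit of flange hole: top face mask filled contours
M=m.astype(np.uint8)*255;cs,h=cv2.findContours(M,cv2.RETR_CCOMP,cv2.CHAIN_APPROX_NONE)
for k,h_ in zip(cs,h[0]):
    if len(k)>40:
        r=np.array([ray(c,a,b,.168)[:2] for a,b in k[:,0]])*1000
        print(len(k),h_[3],cv2.minEnclosingCircle(r.astype(np.float32)),cv2.minAreaRect(r.astype(np.float32)))
E
```

```text
5652 [0.57717647 0.13080122 0.16847367] [0.64831691 0.14041834 0.2750408 ]
362 -1 ((579.6995849609375, 131.00294494628906), 44.886905670166016) ((579.6396484375, 130.91107177734375), (67.19117736816406, 76.82184600830078), 56.86604309082031)
240 0 ((579.5814819335938, 130.47943115234375), 29.12502098083496) ((579.60888671875, 131.05442810058594), (56.142578125, 40.50313949584961), 33.682579040527344)
```

View pics/w5.png

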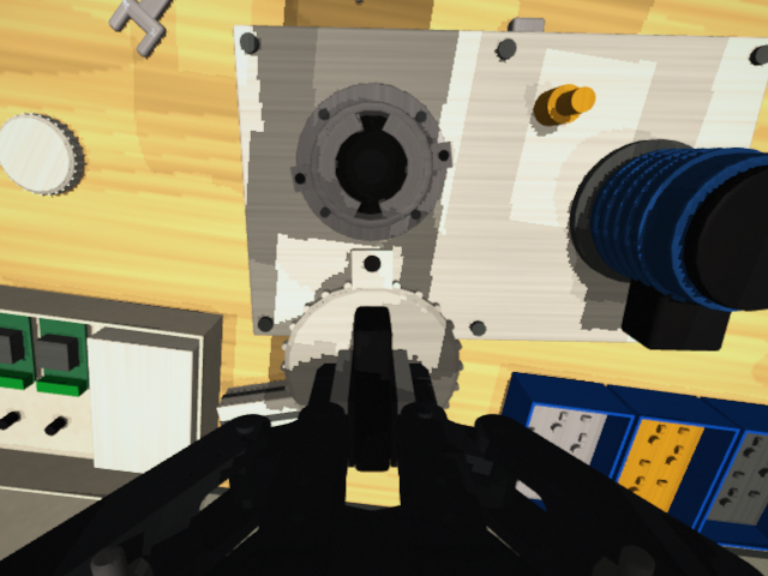

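The wrist view shows the neck at (371,165) with its notches nearly vertical in the picture, so they nearly line up with the held bar. The pump at right is well clear.

```bash
python3 - <<'E'
from h import *
c=dict(np.load('wn.npz'));T=c['T'];P=cloud(c);z=P[...,2]
m=(abs(z-.168)<.004)&(np.hypot(P[...,0]-.58,P[...,1]-.131)<.05)
cs,h=cv2.findContours(m.astype(np.uint8),cv2.RETR_CCOMP,cv2.CHAIN_APPROX_NONE)
k=max((k for k,h_ in zip(cs,h[0]) if h_[3]>=0),key=len)
r=np.array([ray(c,a,b,.168)[:2] for a,b in k[:,0]])-[.5796,.1308]
d=np.hypot(*r.T);a=np.degrees(np.arctan2(r[:,1],r[:,0]))%360
far=d>.0245
for s in (far&(a>100)&(a<280),far&((a<90)|(a>290))):
    print('notch',s.sum(),r[s].mean(0)*1000,np.degrees(np.arctan2(*r[s].mean(0)[::-1]))%180)
n=d<.0215;w=np.linalg.lstsq(np.c_[2*r[n],np.ones(n.sum())],(r[n]**2).sum(1),rcond=None)[0];print('circle',w[:2]*1000,np.sqrt(w[2]+w[:2]@w[:2]))
print('toolyaw',np.degrees(np.arctan2(T[1,0],T[0,0])))
Q=(P-T[:3,3])@T[:3,:3]*1000
b=(c['img'].max(-1)<75)&(Q[...,2]<-17)&(Q[...,2]>-26)&(Q[...,0]>8)&(Q[...,0]<40)&(abs(Q[...,1])<9)
q=Q[b];print('bar',len(q),np.median(q[:,2]),np.percentile(q,[1,50,99],axis=0).round(1).tolist())
# cap cover/ear level
e=(c['img'].max(-1)>90)&(Q[...,2]>0)&(Q[...,2]<9)&(np.hypot(Q[...,0],Q[...,1])<52);q=Q[e]
print('cover z',np.median(q[:,2]),'ear',np.percentile(q[q[:,0]>36],[1,50,99],axis=0).round(1).tolist())
rr=q[(q[:,0]>5)&(q[:,0]<31)]
for lo in range(6,32,4):
    s=rr[(rr[:,0]>=lo)&(rr[:,0]<lo+2)];
    if len(s):print(lo+1,s[:,1].min().round(1),s[:,1].max().round(1))
print(c['f'])
E
```

```text
notch 37 [-27.179097    -2.25650322] 4.746010393476098
notch 34 [27.20166287  2.84360677] 5.967908323630453
circle [-0.06790952  0.17263405] 0.02020994532063288
toolyaw -171.67299574388977
bar 1720 -21.33328589653936 [[8.3, -8.5, -25.5], [16.5, 0.8, -21.3], [25.9, 8.4, -17.2]]
cover z 2.755214304911434 ear [[36.1, -5.5, 1.8], [41.3, 1.5, 3.5], [44.9, 8.1, 7.7]]
7 -31.7 34.1
11 -30.9 31.3
15 -28.6 30.8
19 -27.3 27.9
23 -23.4 25.7
27 -18.0 20.7
31 -15.4 17.0
359.550905330463
```

```bash
python3 -c "
from h import *
rel([.5797,.1299,.225],185.4)"
```

```text
shift mm [69.5 -0.3 50.6] turn [-0.02 -0.06  2.9 ]
```

Call:
servo_tool(series="1 0.01 0 0 0 0 1;1 0.025 0 0.002 0 0 2;1 0.042 0 0.007 0 0 2.9;1 0.057 0 0.015 0 0 2.9;1 0.067 0 0.025 0 0 2.9;1 0.0695 0 0.035 0 0 2.9;1 0.0695 0 0.043 0 0 2.9;1 0.0695 0 0.048 0 0 2.9;1 0.0695 -0.0003 0.05 0 0 2.9;1 0.0695 -0.0003 0.05 0 0 2.9;1 0.0695 -0.0003 0.05 0 0 2.9")

```text
time_s: 8.47
eef_pos: [0.581, 0.131, 0.226]
eef_rot: [0.0, -0.048, 0.999, -0.0]
wrist_force: [0.6, -0.0, -1.1]
opening: 0.124
grasp_force: 61.3
```

```bash
python3 - <<'E'
from h import *
rel([.5797,.1299,.177],185.4)
c=cam('scene');s=cam('side')
save('p6.png',np.hstack([cv2.resize(c['img'][270:370,235:345],(440,400),interpolation=2),cv2.resize(s['img'][150:240,310:390],(356,400),interpolation=2)]))
E
```

```text
shift mm [ 1.4 -1.  49. ] turn [-0.    0.02  0.07]
```

View pics/p6.png

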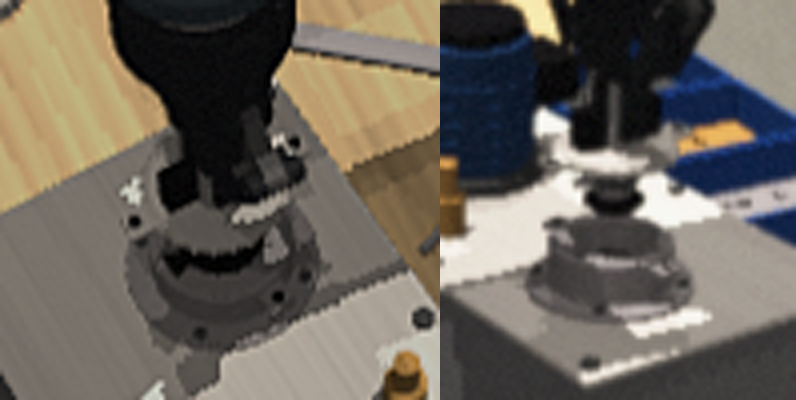

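The cap hangs centred over the neck in both views. I lower it with a small correction and watch the force.

Call:
servo_tool(series="1 0.0012 -0.0008 0.004 0 0 0;1 0.0013 -0.0009 0.01 0 0 0;1 0.0013 -0.0009 0.016 0 0 0;1 0.0013 -0.0009 0.022 0 0 0;1 0.0013 -0.0009 0.027 0 0 0;1 0.0013 -0.0009 0.031 0 0 0;1 0.0013 -0.0009 0.034 0 0 0;1 0.0013 -0.0009 0.034 0 0 0;1 0.0013 -0.0009 0.034 0 0 0")

```text
time_s: 9.32
eef_pos: [0.5792, 0.1301, 0.1918]
eef_rot: [-0.0, -0.048, 0.999, -0.0]
wrist_force: [0.1, 0.3, -1.2]
opening: 0.124
grasp_force: 61.3
```

Call:
servo_tool(series="1 0 0 0.002 0 0 0;1 0 0 0.004 0 0 0;1 0 0 0.006 0 0 0;1 0 0 0.006 0 0 0")

```text
time_s: 9.65
eef_pos: [0.5795, 0.1301, 0.186]
eef_rot: [0.0, -0.048, 0.999, -0.0]
wrist_force: [-0.5, 0.0, 2.4]
opening: 0.126
grasp_force: 61.8
```

Call:
servo_tool(series="1 0 0 0.002 0 0 0;1 0 0 0.004 0 0 0;1 0 0 0.005 0 0 0;1 0 0 0.005 0 0 0")

```text
time_s: 9.98
eef_pos: [0.5796, 0.1301, 0.1815]
eef_rot: [0.001, -0.048, 0.999, -0.0]
wrist_force: [-1.9, -0.4, 5.5]
opening: 0.127
grasp_force: 62.4
```

Call:
servo_tool(series="1 0 0 0.0015 0 0 0;1 0 0 0.003 0 0 0;1 0 0 0.004 0 0 0;1 0 0 0.004 0 0 0")

```text
time_s: 10.32
eef_pos: [0.5796, 0.13, 0.1781]
eef_rot: [0.001, -0.048, 0.999, -0.0]
wrist_force: [-4.4, -0.8, 8.9]
opening: 0.124
grasp_force: 62.8
```

Call:
servo_tool(series="1 0 0 0.001 0 0 0;1 0 0 0.002 0 0 0;1 0 0 0.002 0 0 0;1 0 0 0.002 0 0 0")

```text
time_s: 10.65
eef_pos: [0.5797, 0.13, 0.1774]
eef_rot: [0.001, -0.048, 0.999, -0.0]
wrist_force: [-6.4, -1.9, 16.2]
opening: 0.127
grasp_force: 63.6
```

The force jump means the cover is flush. Now I twist clockwise (+z of the tool) while pressing.

Call:
servo_tool(series="1 0 0 0.0004 0 0 3;1 0 0 0.0004 0 0 6;1 0 0 0.0004 0 0 10;1 0 0 0.0004 0 0 14;1 0 0 0.0004 0 0 18;1 0 0 0.0004 0 0 22;1 0 0 0.0004 0 0 26;1 0 0 0.0004 0 0 30;1 0 0 0.0004 0 0 30")

```text
time_s: 11.4
eef_pos: [0.5808, 0.1302, 0.1774]
eef_rot: [0.002, 0.214, 0.977, 0.001]
wrist_force: [-3.6, -0.2, 14.8]
opening: 0.129
grasp_force: 63.5
```

```bash
python3 -c "
from h import *
o=ctrl.get_obs();print(o['torque'],o['wrist_force'],o['q']);rel([.5797,.13,.177],105.4)"
```

```text
[ 0.16980071  0.56350145 -0.08640637] [-3.64357534 -0.24751968 14.77225061] [ 2.12761043e-02  2.76550472e-01  1.61055974e+00  1.15635384e-04
  1.25010255e+00 -1.11794449e+00]
shift mm [ 0.9 -0.6  0.3] turn [ 0.21  0.16 49.87]
```

Call:
servo_tool(series="1 0.0004 -0.0003 0.0002 0 0 4;1 0.0004 -0.0003 0.0002 0 0 8;1 0.0004 -0.0003 0.0002 0 0 13;1 0.0004 -0.0003 0.0002 0 0 18;1 0.0004 -0.0003 0.0002 0 0 23;1 0.0004 -0.0003 0.0002 0 0 28;1 0.0004 -0.0003 0.0002 0 0 33;1 0.0004 -0.0003 0.0002 0 0 38;1 0.0004 -0.0003 0.0002 0 0 42;1 0.0004 -0.0003 0.0002 0 0 44;1 0.0004 -0.0003 0.0002 0 0 44")

```text
time_s: 12.32
eef_pos: [0.5807, 0.1302, 0.1773]
eef_rot: [0.002, 0.564, 0.826, 0.002]
wrist_force: [-1.6, 0.1, 13.8]
opening: 0.124
grasp_force: 63.4
```

```bash
python3 -c "
from h import *
o=ctrl.get_obs();print(o['torque'],o['wrist_force']);rel([.5797,.13,.177],105.4)"
```

```text
[ 0.18013579  0.2824506  -0.01667117] [-1.61793998  0.1364548  13.83898081]
shift mm [ 0.1 -1.   0.3] turn [0.3  0.08 5.97]
```

Call:
servo_tool(series="1 0 0 0.0003 0 0 2;1 0 0 0.0003 0 0 4;1 0 0 0.0003 0 0 6;1 0 0 0.0003 0 0 6")

```text
time_s: 12.65
eef_pos: [0.5796, 0.1301, 0.1773]
eef_rot: [0.001, 0.606, 0.796, 0.001]
wrist_force: [-7.7, -1.0, 18.7]
opening: 0.123
grasp_force: 64.3
```

```bash
python3 -c "
from h import *
o=ctrl.get_obs();print(o['torque'],o['wrist_force']);rel([.5797,.13,.177],105.4)"
```

```text
[-0.16425795  1.16082054  0.48488262] [-7.73813178 -1.00001021 18.67217339]
shift mm [-0.1  0.1  0.3] turn [0.16 0.07 0.05]
```

Call:
servo_tool(series="1 0 0 0 0 0 1;1 0 0 0 0 0 2;1 0 0 0 0 0 3;1 0 0 0 0 0 3")

```text
time_s: 12.98
eef_pos: [0.5793, 0.13, 0.1773]
eef_rot: [0.001, 0.625, 0.78, 0.0]
wrist_force: [-8.5, -0.3, 19.9]
opening: 0.132
grasp_force: 69.8
```

```bash
python3 -c "
from h import *
o=ctrl.get_obs();print(o['torque'],o['wrist_force']);rel([.5797,.13,.177],105.4)"
```

```text
[-0.23736999  1.33841193  1.21841121] [-8.48549996 -0.26572076 19.85880629]
shift mm [-0.1  0.3  0.3] turn [ 0.12  0.09 -2.8 ]
```

The torque climbs to 1.2 Nm at 80–83°, so the cap is at the stop. I ease 1° of the over-turn, hold, and check with the cameras.

Call:
servo_tool(series="1 0 0 0 0 0 -0.5;1 0 0 0 0 0 -1;1 0 0 0 0 0 -1;1 0 0 0 0 0 -1;1 0 0 0 0 0 -1;1 0 0 0 0 0 -1")

```text
time_s: 13.48
eef_pos: [0.5793, 0.1301, 0.1773]
eef_rot: [0.001, 0.618, 0.786, 0.0]
wrist_force: [-9.3, -1.7, 19.0]
opening: 0.13
grasp_force: 65.4
```

```bash
python3 - <<'E'
from h import *
o=ctrl.get_obs();print(o['torque'],o['wrist_force'],o['eef_pos'],o['grasp_force']);rel([.5797,.13,.177],105.4)
c=cam('scene');s=cam('side');w=cam('wrist')
save('p7.png',np.hstack([cv2.resize(c['img'][280:360,245:335],(300,266),interpolation=2),cv2.resize(s['img'][170:230,315:385],(300,266),interpolation=2),cv2.resize(w['img'][150:350,200:400],(200,266))]))
E
```

```text
[-0.20927592  1.35854498  0.87776172] [-9.30742426 -1.65791844 19.01840289] [0.5793418  0.1300613  0.17730507] 65.38264274597168
shift mm [-0.1  0.3  0.3] turn [ 0.12  0.08 -1.8 ]
```

View pics/p7.png

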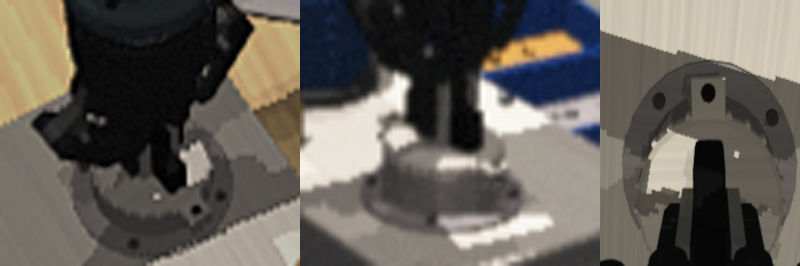

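The cap sits flush on the neck, its ear lies over the neck's ear, and the grip holds with about 19 N of downward push. I'm handing in.

```bash
python3 -c "
from h import *
print(ctrl.hand_in())"
```

```text
the job is handed in; nothing more can be done
None
```

The coolant cap is pressed flush on the neck and turned clockwise about 80° to the stop, and the gripper still holds the bar; I handed the job in at about 13.5 s.

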